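Hold a filter pot's bayonet cap at its vent position

ROBOT

A 6-joint arm with a two-finger parallel gripper is mounted at the origin on a cart in front of the work surface, level with it; the furniture and walls round the work are solid. World frame = base frame: x ahead of the robot, y to its left, z up, the work surface at z = 0. Lengths are in mm, angles in degrees, forces in N, time in s.
With the tool pointing down it reaches from about 350 to 875 mm from the base axis. Payload 4.2 kg.
Tool frame: the origin (TCP) lies at the very end of the fingers, on their centre line; the grasp point (between the pads) lies 19 mm behind it (r.hold_point_z is the distance from the TCP to the grasp point, in mm); z points along the fingers, y is the line along which they close (so a half turn about z gives the same grasp; the last joint's range is limited). The gripper opens to 85 mm and grips with 20 to 120 N. Pads are 22 mm wide; open, the fingers measure 114 mm over their backs; the gripper's body (76 mm by 85 mm) begins 54 mm behind the grasp point. The pads swing forward as they close: fully open they stand 13 mm farther back than shut.
Start: joints at [88.9, 22.042, 0.453, 0, -68.411, -14.817], TCP at [171.368, 601.026, 231.312] pointing down, gripper open.
Joint ranges: [-179.83, 179.83], [-69.29, 118.12], [-61.27, 80.66], [-181.25, 117.63], [-171.15, -9.14], [-177.46, 177.46]. Speed limits (degrees/s): [159.86, 159.86, 180, 180, 180, 180].

INTERFACE

Orientations are given as a 3x3 rotation matrix whose columns are the frame's x, y, z axes.
In Python, from workcell import r gives the robot as it stands.
- The arm moves only by the shell command python3 -m inch 'ROWS'. ROWS is JSON, a list of rows, each a list of 5 numbers: the shift along the tool's x, y, z in m, then the turn about the tool's z in units of 5 degrees (1.0 is 5 degrees), then the finger opening in m, from 0 to 0.0854. In form: [[dx, dy, dz, yaw, grip], ...]. A call has 1 to 10 rows; each row is the pose to reach, as a shift and turn from the pose commanded when the call began, along the tool's axes at that moment; what a row does not reach only later rows make up. A row lasts 1/12 s, in which the tool goes at most 41.7 mm and 7.16 degrees, less where a joint would pass 70% of its speed; a pose out of reach is approached as far as the arm can. A call with a gripper value outside its range is refused whole. The fingers move at their own pace and stop on an object; the grip force is fixed at half the most. Time passes only in rows, so rows that repeat a pose let the fingers close. It gives the time, the measured TCP pose, the force, the opening and the grip force at its end, in the units of the state.
- r.sense(): the state, without advancing time (a new reading comes with each control period).
- r.camera(name): name is "side" or "top" or "wrist"; returns a dict with "pixels" (400x640x3 uint8, red, green, blue), "camera_matrix" (3x3 intrinsics, pixels), "view" (4x4, takes a point from world to camera coordinates). Camera axes: x right, y down, z forward; pixel columns grow to the right and rows downward; lengths in mm; the calibration is good to about 2 mm. The wrist camera is an equidistant fisheye: a pixel r from the principal point sees the ray r / f radians off the axis. A picture is of the moment at which its call begins. There is no depth.
- r.close_job(): hands the job in; it is judged then, once.
The state is a dict: "time": time; "joint_positions": joint angles; "joint_vel": joint speeds; "joint_efforts": joint torques, N m; "ee_pos": TCP position; "tcp_rot": TCP orientation; "force": force on the tool from outside, world axes, zero at the start; "wrist_torque": the same for the moment, N m; "grip_width": finger opening in mm; "finger_force": force on a finger pad.
Only numpy, scipy, OpenCV 4.12 (cv2) and the standard library are available. Lean on these libraries where they do the work, as an engineer would, in place of code of your own. Each camera call takes 0.05 s, during which the arm holds its last target. There are 200 camera calls.

TASK

Slide the red bayonet cap out through the open end of its parking dock, push it down fully home into the mouth of the blue air filter pot with its lugs in the slots (bar in line with the white marks), and twist it clockwise, seen from above, half-way until the bar points at the yellow vent marks; stop well short of the red lock marks, where it would click shut. A spring turns the cap back when it is let go, so finish while still gripping it there, still and fully home, and leave the other things on the bench where they are.

Things in the scene. Friction and masses are not known exactly. Their poses are not given: they have to be found in the camera images.
- cap: Bayonet cap, loose, about 0.2 kg (0.14 to 0.28): a red disc 68 mm across, 6 mm thick, with a black bar grip on top and a steel plug with two lugs below. Origin at the centre of the disc's underside, z up, x along the bar and the lugs. A half turn about z makes no difference. It starts in the dock, bar along the dock's x.
- cap_bar (a point): Centre of the cap's black bar grip (white line on top), 36 mm above the cap's origin: 60 mm long along the cap's x, 22 mm wide along y, from 20 to 52 mm above the origin, on a slim hub 21 mm across.
- cap_foot (a point): Lower end of the cap's steel plug, on its axis 19 mm below the cap's origin. Plug 36 mm across with chamfered foot; lugs on the cap's +x and -x, 54 mm over both, 10 mm wide, 10 to 17 mm below the cap's origin.
- cap_dock: Parking dock, fixed to the bench: 110 x 110 mm, 49 mm high, black with orange lips; origin at the centre of its underside, z up. A channel along its x holds the cap: the disc lies on ledges 35 mm above the bench (height of the cap's origin). Channel 73 mm wide at the disc, 44 mm below it. Open only at the -x end; a stop closes it at x = +43 mm.
- dock_mouth (a point): Open end of the dock, at its x = -55 mm, 35 mm above the bench. Orange lips (underside 44 mm, top 49 mm above the bench) overhang the disc along the whole dock and leave a 50 mm wide gap, so the cap cannot be lifted out: it must slide along the dock's -x until its origin is more than 34 mm past this point.
- filter_pot: Air filter pot, blue, 100 mm across on a 130 mm square grey foot, screwed to the bench, brass hose stubs on +y and -y; origin at the centre of its underside, z up, rim 70 mm above. Marks on the rim: white in line with the slots (+x, -x), yellow 45 degrees clockwise of them seen from above (vent), red 90 degrees clockwise (lock).
- pot_mouth (a point): Centre of the pot's mouth, level with the rim, 70 mm above the bench. With the cap fully home the cap's origin lies here. Flange 8 mm thick with a keyhole: a round hole 41 mm across and two slots 15 mm wide along the pot's +x and -x, 61 mm over both.
- vent_mark: Yellow vent mark of the filter pot. Its origin lies on the pot's axis at the pot's underside; its x axis points to the yellow mark, 45 degrees clockwise of the pot's x seen from above. At the vent position the cap's x axis lies along this x axis (either way round).
- return_ring (a joint): Sprung ring inside the pot that the cap's lugs push round: 0 at rest, grows clockwise (rad), stop at 1.4. The lugs meet it after about 0.1 rad of cap turn, so it reads about 0.67 at the vent position; beyond 1.1 the cap clicks locked. Its spring returns it to 0 and resists with 0.04 to 0.15 N m.
- tape_measure: Yellow tape measure, 67x80x35 mm, bystander; origin at the centre of its underside.
- masking_tape: Roll of cream masking tape, 105 mm across, 24 mm high, bystander; origin at the centre of its underside.
- pliers: Red-handled pliers, 60x181x14 mm, bystander; origin at the centre of their underside.
- wrench: Steel wrench, 39x220x7 mm, bystander; origin at the centre of its underside.
- offcut: Dark walnut offcut, 50x160x25 mm, bystander; origin at the centre of its underside.

How it is judged (in metres and radians):
On the way, in this order (a step that is already met when the one before it is completed fails the run):
1. the cap is out of the dock and lifted (origin more than 90 mm above the bench) (height (world z) of cap above 0.09 m), for 0.1 s.
2. the cap is fully home in the pot's mouth, not yet turned far (ring below 0.3) (horizontal distance between cap and pot_mouth below 0.005 m and z of cap in the frame of filter_pot between 0.066 and 0.0735 m and angle between cap's own z axis and vertical below 0.1 rad and value of joint return_ring below 0.3 rad), for 0.1 s.
At the end, for the whole second after the job is handed in: The cap is seated in the pot's mouth (within 5 mm of its centre, origin within about 4 mm of rim height, upright within 0.1 rad), its bar within 10 degrees of the yellow vent mark with the sprung ring between 0.45 and 0.9 rad and still, and the fingers are holding it (more than 2 N) (horizontal distance between cap and pot_mouth below 0.005 m and z of cap in the frame of filter_pot between 0.066 and 0.0735 m and angle between cap's own z axis and vertical below 0.1 rad and angle between the x axis of cap and the x axis of vent_mark, either way round below 0.17 rad and value of joint return_ring between 0.45 and 0.9 rad and velocity of joint return_ring between -0.1 and 0.1 rad/s and contact force between the fingers and cap above 2 N); the arm keeps its last pose, push and grip.
It fails at once if the cap is turned on into the lock click (ring beyond 1.1 rad) (value of joint return_ring above 1.1 rad).
It fails at once if a bystander is shifted by more than 30 mm (distance of any of tape_measure, masking_tape, pliers, wrench, offcut from where it was at the start of the episode above 0.03 m).
It also fails if it takes over 58 s, if anything falls off the work surface, if the arm or the gripper's body presses on something with over 40 N, if the wrist force passes 120 N, or if a joint passes its speed limit or range.

## Working session

There is one attempt and no reset: what is moved stays moved. The work goes in short steps, Python scripts to look and compute and a shell command to move; the robot and the scene stay as the last step left them, time stands still between calls to the robot, and variables do not carry over. Pictures are saved under pics/ and viewed, at most 10 in all, crops included, and the job is handed in when it is done.

```bash
mkdir -p pics; cat > h.py <<'E'
import numpy as np, cv2
from workcell import r
def shot(n,fn):
    c=r.camera(n); cv2.imwrite('pics/'+fn,c['pixels'][:,:,::-1]); np.savez('pics/'+fn[:-4]+'.npz',**{k:np.array(c[k]) for k in('pixels','camera_matrix','view')}); return c
def ray(fn,u,v,fish=False):
    d=np.load('pics/'+fn[:-4]+'.npz'); K=d['camera_matrix']; V=d['view']
    x=(u-K[0,2])/K[0,0]; y=(v-K[1,2])/K[1,1]
    if fish:
        t=np.hypot(x,y); s=np.sin(t)/t if t>1e-9 else 1; a=np.array([x*s,y*s,np.cos(t)])
    else: a=np.array([x,y,1.])
    R=V[:3,:3]; a=R.T@a; return -R.T@V[:3,3], a/np.linalg.norm(a)
def tri(rays):
    A=0;b=0
    for o,d in rays:
        P=np.eye(3)-np.outer(d,d); A=A+P; b=b+P@o
    p=np.linalg.solve(A,b); return p,[np.linalg.norm((np.eye(3)-np.outer(d,d))@(p-o)) for o,d in rays]
def atz(ry,z):
    o,d=ry; return o+d*(z-o[2])/d[2]
E
python3 - <<'E'
from h import *
for n in('top','side','wrist'): shot(n,n+'0.png')
a=[cv2.imread(f'pics/{n}0.png') for n in('top','side')]
s=r.sense(); print(s['tcp_rot'],s['ee_pos'],s['force'],r.hold_point_z)
E
```

```text
[[ 9.61632837e-01 -2.74339487e-01 -3.63002815e-04]
 [-2.74339706e-01 -9.61631390e-01 -1.67194382e-03]
 [ 1.09605309e-04  1.70738217e-03 -9.99998536e-01]] [171.25304701 600.62951067 230.46403939] [ 0.60655766 -0.72266264 -0.71453707] 18.700000000000003
```

View pics/top0.png

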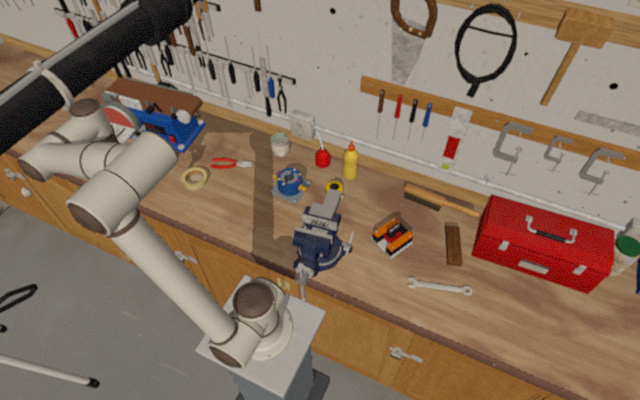

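View pics/side0.png

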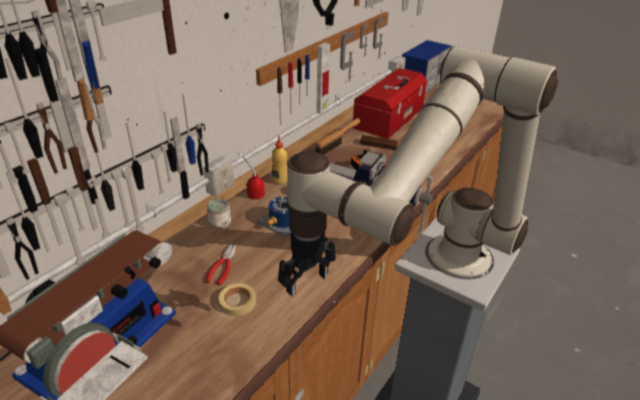

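```bash
python3 - <<'E'
from h import *
for n,p in (('pot',(290,180)),('dock',(393,235)),('vise',(320,240)),('bottle',(350,160)),('tapem',(335,187)),('offcut',(453,243)),('base',(256,330))):
    print(n,atz(ray('top0.png',*p),40).round())
a=cv2.imread('pics/top0.png')[150:270,255:425]; a=cv2.resize(a,None,fx=4.5,fy=4.5,interpolation=cv2.INTER_CUBIC); cv2.imwrite('pics/c1.png',a)
E
```

```text
pot [576. 200.  40.]
dock [ 505. -266.   40.]
vise [370. -35.  40.]
bottle [782.  25.  40.]
tapem [621.  20.  40.]
offcut [ 565. -474.   40.]
base [-21.   1.  40.]
```

View pics/c1.png

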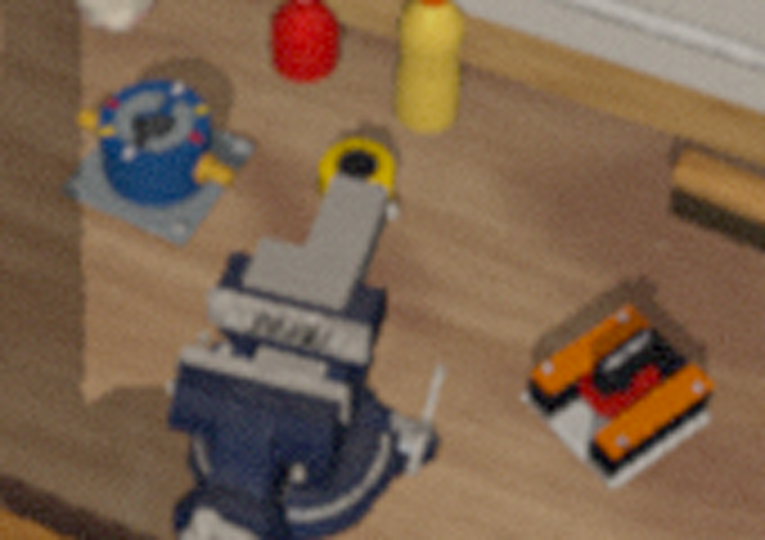

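View pics/wrist0.png

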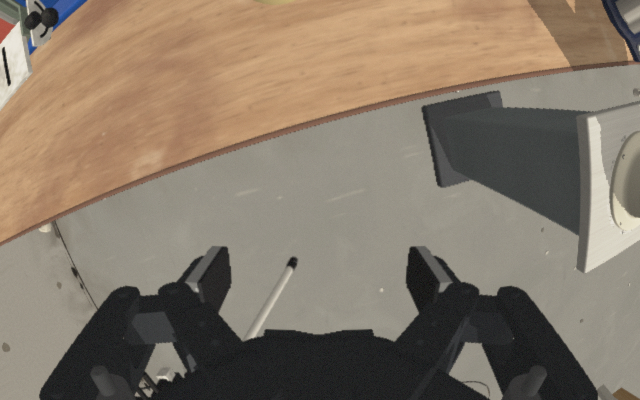

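```bash
python3 - <<'E'
from h import *
d=np.load('pics/wrist0.npz'); V=d['view']; s=r.sense(); R=s['tcp_rot']
print(R.T@(-V[:3,:3].T@V[:3,3]-s['ee_pos']), (V[:3,:3]@R).round(3), d['camera_matrix'])
yaw=-np.arctan2(R[1,0],R[0,0]); print(np.degrees(yaw))
print('to pot view', R.T@(np.array([480,200,380])-s['ee_pos']))
print('to dock view', R.T@(np.array([420,-230,380])-s['ee_pos']))
E
```

```text
[  67.62862858    0.53141797 -142.29271386] [[-0.001  1.    -0.   ]
 [-0.963 -0.001 -0.269]
 [-0.269 -0.     0.963]] [[309.70691629   0.         318.1852025 ]
 [  0.         309.70691629 198.87216049]
 [  0.           0.           1.        ]]
15.922668894937525
to pot view [ 406.82618035  300.81174755 -148.97798773]
to dock view [ 467.09428348  730.77361456 -148.23727172]
```

```bash
python3 -m inch '[[0.02,0.02,-0.04,0,0.085],[0.05,0.04,-0.08,0,0.085],[0.445,0.289,-0.09,0,0.085],[0.445,0.289,-0.09,0,0.085],[0.445,0.289,-0.09,0,0.085],[0.445,0.289,-0.09,0,0.085],[0.445,0.289,-0.09,0,0.085],[0.445,0.289,-0.09,0,0.085],[0.445,0.289,-0.09,0,0.085],[0.445,0.289,-0.09,0,0.085]]'
```

```text
time: 0.98
ee_pos: [423.0, 308.7, 313.9]
tcp_rot: [[0.962, -0.274, -0.0], [-0.274, -0.962, 0.0], [-0.0, -0.0, -1.0]]
force: [0.2, 1.8, 0.1]
grip_width: 85.1
finger_force: 0.0
```

```bash
python3 -c "
from h import *
shot('wrist','w1.png')"
python3 -m inch '[[0.142,0.073,0,0,0.085],[0.142,0.073,0,0,0.085],[0.142,0.073,0,0,0.085],[0.142,0.073,0,0,0.085],[0.142,0.073,0,0,0.085],[0.142,0.073,0,0,0.085]]'
python3 -c "
from h import *
shot('wrist','w2.png')
a=cv2.imread('pics/w1.png');b=cv2.imread('pics/w2.png')
cv2.imwrite('pics/c2.png',cv2.resize(np.vstack([a,b]),(480,600)))"
```

```text
time: 1.53
ee_pos: [539.6, 199.9, 312.7]
tcp_rot: [[0.961, -0.278, -0.002], [-0.278, -0.961, -0.001], [-0.001, 0.001, -1.0]]
force: [0.5, 0.0, 1.1]
grip_width: 84.8
finger_force: 0.0
```

View pics/c2.png

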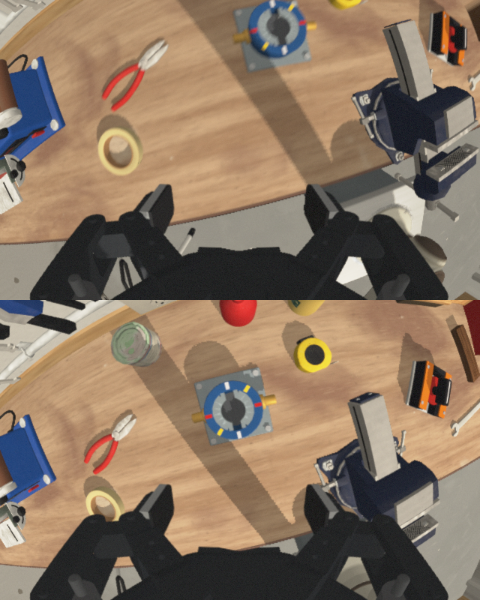

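```bash
python3 - <<'E'
from h import *
a=cv2.imread('pics/w1.png')[0:100,320:420];b=cv2.imread('pics/w2.png')[95:195,262:362]
cv2.imwrite('pics/c3.png',cv2.resize(np.hstack([a,b]),(800,400),interpolation=cv2.INTER_CUBIC))
E
```

```text
(no output)
```

View pics/c3.png

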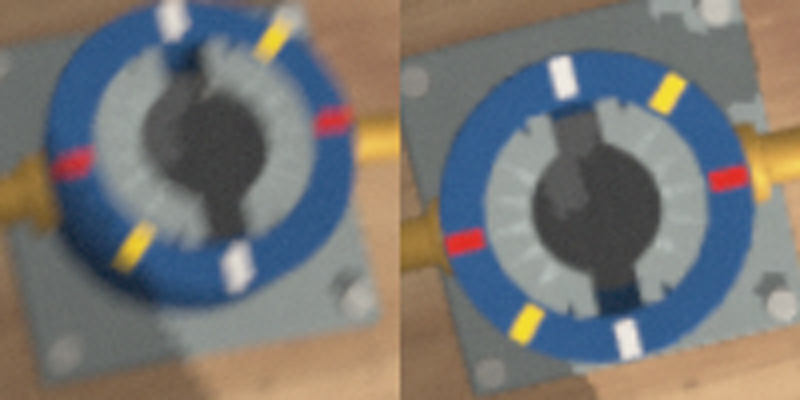

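```bash
python3 - <<'E'
from h import *
L=dict(wf=(172,20),wn=(237,265),rl=(72,163),rr=(333,123),yf=(273,38),yn=(135,247))
Rr=dict(wf=(563,76),wn=(627,340),rl=(465,242),rr=(730,180),yf=(668,93),yn=(527,324))
P={}
for k in L:
    a=ray('w1.png',320+L[k][0]/4-.4,L[k][1]/4-.4,1); b=ray('w2.png',262+(Rr[k][0]-400)/4-.4,95+Rr[k][1]/4-.4,1)
    p,e=tri([a,b]); P[k]=atz(b,70); print(k,p.round(1),np.round(e,1),P[k].round(1))
for i,j in(('wf','wn'),('rl','rr'),('yf','yn')):
    d=P[i]-P[j]; print(((P[i]+P[j])/2).round(1),np.linalg.norm(d).round(1),np.degrees(np.arctan2(d[1],d[0])).round(1))
# dock coarse from w2 
for p in ((575,118),(570,120)): print(atz(ray('w2.png',*p,1),45).round())
E
```

```text
wf [610.1 198.3  76.1] [0.4 0.4] [610.5 198.9  70. ]
wn [527.  202.6  80.2] [0.1 0.1] [524.9 203.2  70. ]
rl [570.3 241.9  78.2] [0. 0.] [569.6 243.3  70. ]
rr [565.7 158.6  77.3] [0.2 0.2] [565.1 158.3  70. ]
yf [596.5 169.6  79.5] [0.1 0.1] [596.4 169.4  70. ]
yn [540.  231.   77.9] [0.2 0.2] [538.8 232.2  70. ]
[567.7 201.   70. ] 85.7 -2.9
[567.3 200.8  70. ] 85.1 86.9
[567.6 200.8  70. ] 85.2 -47.5
[ 509. -248.   45.]
[ 508. -234.   45.]
```

```bash
python3 -m inch '[[0.02,0.44,-0.03,0,0.085],[0.02,0.44,-0.03,0,0.085],[0.02,0.44,-0.03,0,0.085],[0.02,0.44,-0.03,0,0.085],[0.02,0.44,-0.03,0,0.085],[0.02,0.44,-0.03,0,0.085],[0.02,0.44,-0.03,0,0.085],[0.02,0.44,-0.03,0,0.085],[0.02,0.44,-0.03,0,0.085],[0.02,0.44,-0.03,0,0.085]]'
python3 -c "
from h import *
shot('wrist','w3.png')"
python3 -m inch '[[0.08,0.04,0,0,0.085],[0.08,0.04,0,0,0.085],[0.08,0.04,0,0,0.085],[0.08,0.04,0,0,0.085]]'
python3 -c "
from h import *
shot('wrist','w4.png')
a=cv2.imread('pics/w3.png');b=cv2.imread('pics/w4.png')
cv2.imwrite('pics/c4.png',cv2.resize(np.vstack([a,b]),(480,600)))"
```

```text
time: 2.42
ee_pos: [442.1, -203.5, 342.8]
tcp_rot: [[0.962, -0.271, 0.001], [-0.271, -0.962, 0.0], [0.001, -0.0, -1.0]]
force: [1.3, -0.0, -0.1]
grip_width: 84.9
finger_force: 0.0
time: 2.8
ee_pos: [510.2, -263.5, 340.0]
tcp_rot: [[0.962, -0.275, -0.003], [-0.275, -0.962, 0.001], [-0.003, -0.0, -1.0]]
force: [0.1, 0.3, -1.0]
grip_width: 85.1
finger_force: 0.0
```

View pics/c4.png

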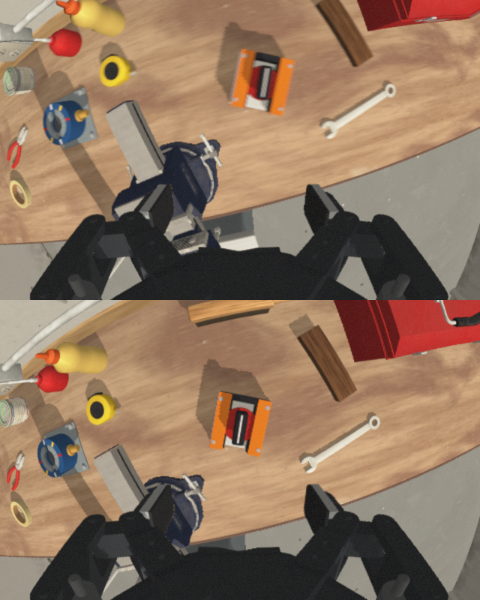

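```bash
python3 - <<'E'
from h import *
a=cv2.imread('pics/w3.png')[58:158,300:400];b=cv2.imread('pics/w4.png')[112:212,268:368]
cv2.imwrite('pics/c5.png',cv2.resize(np.hstack([a,b]),(800,400),interpolation=cv2.INTER_CUBIC))
E
```

```text
(no output)
```

View pics/c5.png

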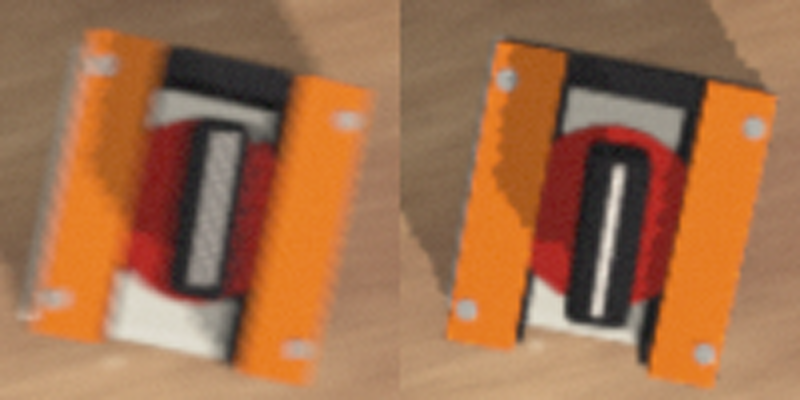

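```bash
python3 - <<'E'
from h import *
A=lambda x,y:ray('w3.png',300+x/4-.4,58+y/4-.4,1)
B=lambda x,y:ray('w4.png',268+(x-400)/4-.4,112+y/4-.4,1)
L=[(102,65),(347,119),(55,298),(298,349),(213,205)]
R=[(506,79),(754,127),(466,309),(704,353),(608,241)]
Q=[]
for l,q in zip(L,R):
    p,e=tri([A(*l),B(*q)]); Q.append(atz(B(*q),49)); print(p.round(1),np.round(e,1),atz(A(*l),49).round(1),Q[-1].round(1))
Q=np.array(Q)
print('dock c',Q[:4].mean(0)); 
for i,j in((0,2),(1,3)): d=Q[i]-Q[j]; print(np.linalg.norm(d),np.degrees(np.arctan2(d[1],d[0])))
for i,j in((0,1),(2,3)): d=Q[i]-Q[j]; print(np.linalg.norm(d),np.degrees(np.arctan2(d[1],d[0]))-90)
a,b=atz(B(620,167),87),atz(B(597,315),87); d=a-b; print('bar',(a+b)/2,np.linalg.norm(d),np.degrees(np.arctan2(d[1],d[0])),'A',atz(A(213,205),87))
print(r.sense()['ee_pos'])
E
```

```text
[ 560.1 -245.4   58.3] [1.6 1.6] [ 560.2 -247.    49. ] [ 560.9 -243.4   49. ]
[ 521.1 -322.4   57.8] [1.3 1.3] [ 520.6 -325.5   49. ] [ 520.9 -322.2   49. ]
[ 486.7 -208.1   58.3] [1.4 1.4] [ 485.3 -208.8   49. ] [ 485.7 -205.4   49. ]
[ 447.3 -285.    56.9] [1.5 1.5] [ 445.2 -287.2   49. ] [ 446.  -283.9   49. ]
[ 503.6 -264.8   96.8] [1.1 1.1] [ 502.3 -271.    49. ] [ 495.5 -261.7   49. ]
dock c [ 503.38048627 -263.75352264   49.        ]
84.17126110190664 -26.795917844882286
84.11463409425755 -27.09240598824471
88.39545512345578 -26.874617661679892
87.96012920073402 -26.83738765692415
bar [ 502.22567401 -263.52753338   87.        ] 49.56932545451046 -24.601891483236667 A [ 502.7101091  -266.71060871   87.        ]
[ 509.32387532 -262.67690594  340.92546036]
```

```bash
python3 - <<'E'
from h import *
for p in ((273,243),(270,235),(253,240)):
    print([atz(ray('w4.png',*p,1),z).round() for z in (0,50,100)])
s=r.sense(); R=s['tcp_rot']; print(s['joint_positions'])
print(R.T@(np.array([502.3,-264.5,120])-s['ee_pos']), np.degrees(np.arctan2(R[1,0],R[0,0])))
E
```

```text
[array([ 390., -149.,    0.]), array([ 409., -163.,   50.]), array([ 429., -177.,  100.])]
[array([ 406., -149.,    0.]), array([ 423., -163.,   50.]), array([ 441., -177.,  100.])]
[array([ 405., -117.,    0.]), array([ 422., -134.,   50.]), array([ 440., -151.,  100.])]
[-1.11040562e+01  1.38485545e+01  4.24292483e+00 -2.57675282e-02
 -8.05307228e+01  8.52303403e+01]
[ -5.72500687   3.72910513 220.93898615] -15.877968542965274
```

```bash
python3 - <<'E'
from h import *
t=ray('top0.png',352.8,232.2); m=ray('top0.png',255+415/4.5,150+440/4.5)
print([atz(t,z).round() for z in(0,50,100,150)]);print([atz(m,z).round() for z in(0,50,100,150)])
for p in ((273,235),(273,243),(270,250),(270,270)): print([x.round(1) if not isinstance(x,list) else np.round(x) for x in tri([t,ray('w4.png',*p,1)])])
E
python3 -m inch '[[-0.006,0.004,0.04,1.0,0.085],[-0.006,0.004,0.08,1.9,0.085],[-0.006,0.004,0.12,1.9,0.085],[-0.006,0.004,0.16,1.9,0.085],[-0.006,0.004,0.20,1.9,0.085],[-0.006,0.004,0.22,1.9,0.085],[-0.006,0.004,0.22,1.9,0.085],[-0.006,0.004,0.22,1.9,0.085]]'
```

```text
[array([ 478., -120.,    0.]), array([ 446., -131.,   50.]), array([ 414., -142.,  100.]), array([ 382., -153.,  150.])]
[array([ 406., -129.,    0.]), array([ 376., -139.,   50.]), array([ 347., -150.,  100.]), array([ 318., -160.,  150.])]
[array([ 428.9, -154.1,   71.3]), array([18., 18.])]
[array([ 421.5, -154.9,   83.1]), array([16., 16.])]
[array([ 416.2, -153.3,   92.2]), array([13., 13.])]
[array([ 399.2, -155.4,  119.7]), array([9., 9.])]
time: 3.52
ee_pos: [501.9, -264.5, 122.9]
tcp_rot: [[0.904, -0.427, -0.001], [-0.427, -0.904, -0.0], [-0.0, 0.001, -1.0]]
force: [0.3, 0.0, 0.5]
grip_width: 84.9
finger_force: 0.0
```

```bash
python3 -m inch '[[0,0,0.035,0,0.085],[0,0,0.066,0,0.085],[0,0,0.066,0,0.085],[0,0,0.066,0,0.04],[0,0,0.066,0,0.01],[0,0,0.066,0,0.01],[0,0,0.066,0,0.01],[0,0,0.066,0,0.01],[0,0,0.066,0,0.01],[0,0,0.066,0,0.01]]'
python3 -c "
from h import *
shot('wrist','w5.png')
print(r.sense())"
```

```text
time: 4.35
ee_pos: [503.5, -266.0, 57.9]
tcp_rot: [[0.903, -0.429, 0.003], [-0.429, -0.903, -0.001], [0.003, -0.0, -1.0]]
force: [0.6, 1.8, 5.7]
grip_width: 20.8
finger_force: 59.8
{'time': 4.4, 'joint_positions': array([-1.15361763e+01,  2.70858604e+01, -1.98171180e+01,  3.43240869e-02,
       -4.29072432e+01,  7.61294235e+01]), 'joint_vel': array([-0.00980465, -0.04386815, -0.02370379, -0.04680489, -0.09295625,
        0.0005795 ]), 'joint_efforts': array([-8.05303082e-01, -3.51965332e+01,  1.23978424e+01,  2.82653198e+00,
        1.68823851e-01,  2.28404626e-02]), 'ee_pos': array([ 503.43672262, -265.97505594,   57.91433975]), 'tcp_rot': array([[ 9.03467374e-01, -4.28645185e-01,  3.16386182e-03],
       [-4.28644052e-01, -9.03472827e-01, -1.06203841e-03],
       [ 3.31370083e-03, -3.96653498e-04, -9.99994431e-01]]), 'force': array([-1.29892655,  1.04143182,  6.29742354]), 'wrist_torque': array([ 0.52107959,  0.04756376, -0.09879078]), 'finger_force': 59.84745383262634, 'grip_width': 20.93729025563777}
```

```bash
python3 -m inch '[[-0.006,0,0,0,0.01],[-0.014,0,0,0,0.01],[-0.024,-0.001,0,0,0.01],[-0.034,-0.001,0,0,0.01],[-0.034,-0.001,0,0,0.01]]'
python3 -m inch '[[-0.010,0,0,0,0.01],[-0.022,-0.001,0,0,0.01],[-0.035,-0.001,0,0,0.01],[-0.048,-0.001,0,0,0.01],[-0.060,-0.0015,0,0,0.01],[-0.065,-0.002,0,0,0.01],[-0.065,-0.002,0,0,0.01]]'
python3 -c "
from h import *
s=shot('side','s6.png'); shot('wrist','w6.png'); a=cv2.imread('pics/w6.png'); b=cv2.imread('pics/s6.png')
cv2.imwrite('pics/c6.png',cv2.resize(np.vstack([a,b]),(480,600)))
print(r.sense()['force'],r.sense()['wrist_torque'])"
```

```text
time: 4.82
ee_pos: [472.4, -250.1, 57.9]
tcp_rot: [[0.904, -0.428, 0.005], [-0.428, -0.904, -0.001], [0.005, -0.001, -1.0]]
force: [2.0, 1.3, 7.9]
grip_width: 21.0
finger_force: 60.0
time: 5.4
ee_pos: [410.9, -219.7, 55.3]
tcp_rot: [[0.903, -0.43, -0.004], [-0.43, -0.903, 0.001], [-0.004, 0.001, -1.0]]
force: [0.9, 0.1, -2.6]
grip_width: 21.1
finger_force: 58.7
[-0.56356628 -0.34945661 -2.307934  ] [-0.02734633 -0.03188651 -0.02244877]
```

```bash
python3 -m inch '[[0,0,-0.005,0,0.01],[0,0,-0.02,0,0.01],[0,0,-0.05,0,0.01],[0,0,-0.09,0,0.01],[0,0,-0.13,0,0.01],[0,0,-0.17,0,0.01],[0,0,-0.21,0,0.01],[0,0,-0.23,0,0.01],[0,0,-0.23,0,0.01],[0,0,-0.23,0,0.01]]'
python3 - <<'E'
from h import *
shot('wrist','w7.png'); s=r.sense(); R=s['tcp_rot'];print(s['ee_pos'],s['force'],s['grip_width'],s['joint_positions'])
print(R.T@(np.array([567.5,201,285])-s['ee_pos']))
a=cv2.imread('pics/w7.png')[200:400,160:480]
cv2.imwrite('pics/c7.png',cv2.resize(a,None,fx=2.5,fy=2.5,interpolation=cv2.INTER_CUBIC))
E
```

```text
time: 6.33
ee_pos: [414.3, -220.5, 286.9]
tcp_rot: [[0.903, -0.43, 0.003], [-0.43, -0.903, 0.0], [0.002, -0.002, -1.0]]
force: [-0.0, 0.3, -4.4]
grip_width: 20.9
finger_force: 59.2
[ 413.4290435  -220.23280153  285.21114889] [ 0.52624931  0.39801561 -2.44474981] 21.364808659636445 [-8.14316992e+00  4.40056250e+00 -1.50903990e+01 -7.11476577e-02
 -7.05957401e+01  7.27146624e+01]
[ -41.90993294 -446.5626418     0.58461114]
```

```bash
python3 -m inch '[[0,-0.01,-0.025,0,0.01],[-0.005,-0.03,-0.05,0,0.01],[-0.042,-0.446,-0.05,-1,0.01],[-0.042,-0.446,-0.05,-2,0.01],[-0.042,-0.446,-0.05,-3,0.01],[-0.042,-0.446,-0.05,-4,0.01],[-0.042,-0.446,-0.05,-4.5,0.01],[-0.042,-0.446,-0.05,-4.5,0.01],[-0.042,-0.446,-0.05,-4.5,0.01],[-0.042,-0.446,-0.05,-4.5,0.01]]'
python3 - <<'E'
from h import *
s=r.sense(); R=s['tcp_rot'];print(s['ee_pos'],s['force'],np.degrees(np.arctan2(R[1,0],R[0,0])))
print(R.T@(np.array([567.5,201,200])-s['ee_pos']))
E
```

```text
time: 7.22
ee_pos: [537.7, 123.2, 333.3]
tcp_rot: [[0.999, -0.051, -0.005], [-0.051, -0.999, -0.002], [-0.005, 0.002, -1.0]]
force: [0.7, -1.3, -3.1]
grip_width: 20.9
finger_force: 59.4
[537.69271253 123.15766153 333.263631  ] [ 0.66839127 -1.29417941 -3.12965492] -2.902603083966097
[ 26.48754927 -79.56691783 132.94590898]
```

```bash
python3 -m inch '[[0.012,-0.035,0,0,0.01],[0.024,-0.07,0,0,0.01],[0.026,-0.08,0.02,0,0.01],[0.026,-0.08,0.05,0,0.01],[0.026,-0.08,0.09,0,0.01],[0.026,-0.08,0.12,0,0.01],[0.026,-0.08,0.135,0,0.01],[0.026,-0.08,0.135,0,0.01],[0.026,-0.08,0.135,0,0.01]]'
python3 - <<'E'
from h import *
shot('wrist','w8.png');s=r.sense(); R=s['tcp_rot'];print(s['ee_pos'],s['force'],np.degrees(np.arctan2(R[1,0],R[0,0])))
a=cv2.imread('pics/w8.png')[100:400,120:520]
cv2.imwrite('pics/c8.png',cv2.resize(a,(800,600),interpolation=cv2.INTER_CUBIC))
E
```

```text
time: 7.97
ee_pos: [567.5, 199.2, 198.5]
tcp_rot: [[0.999, -0.051, -0.005], [-0.051, -0.999, -0.003], [-0.004, 0.004, -1.0]]
force: [0.8, 0.1, -1.5]
grip_width: 21.4
finger_force: 59.4
[568.55210161 199.71231545 200.6114677 ] [ 0.41816963  0.20763843 -2.36059045] -2.9032076655907386
```

View pics/c8.png

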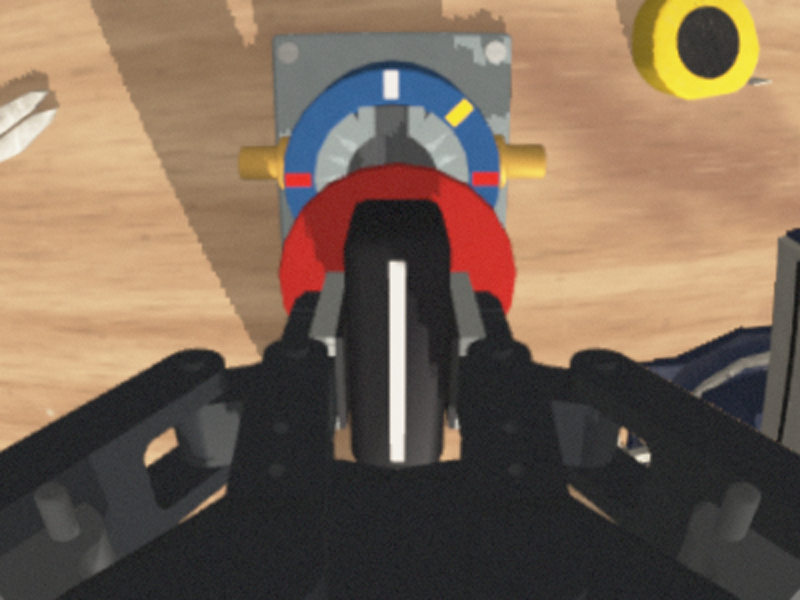

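```bash
python3 - <<'E'
from h import *
s=r.sense(); R=s['tcp_rot']; T=s['ee_pos']
B=lambda x,y:ray('w8.png',120+x/2-.25,100+y/2-.25,1)
tl=lambda p:(R.T@(p-T)).round(1)
for h in (21,22.5,24):
    z=T[2]-h
    a,b=[tl(atz(B(*p),z+52)) for p in((397,262),(397,460))]
    e=tl(atz(B(397,165),z)); l,m=[tl(atz(B(*p),z+5)) for p in((279,275),(516,272))]
    f=tl(atz(B(397,203),z+52))
    print(h,'line',a,b,(a+b)/2,'disc front',e,'sides',l,m)
P={k:atz(B(*p),70) for k,p in dict(rl=(298,180),rr=(486,180),w=(391,84),y=(459,112)).items()}
for k in P: print(k,P[k].round(1))
c=(P['rl']+P['rr'])/2; print(c, tl(c)); d=P['rl']-P['rr']; print(np.linalg.norm(d),np.degrees(np.arctan2(d[1],d[0]))-90)
d=P['w']-c; print(np.linalg.norm(d),np.degrees(np.arctan2(d[1],d[0])))
d=P['y']-c; print(np.linalg.norm(d),np.degrees(np.arctan2(d[1],d[0])))
E
```

```text
21 line [ 23.5   0.8 -31. ] [-24.7   0.7 -31. ] [ -0.6    0.75 -31.  ] disc front [30.5  0.9 21. ] sides [  0.8 -31.7  16. ] [ 1.5 33.7 16. ]
22.5 line [ 22.9   0.8 -29.5] [-25.9   0.7 -29.5] [ -1.5    0.75 -29.5 ] disc front [30.2  0.9 22.5] sides [  0.1 -32.   17.5] [ 0.9 34.1 17.5]
24 line [ 22.4   0.8 -28. ] [-27.2   0.7 -28. ] [ -2.4    0.75 -28.  ] disc front [29.9  0.9 24. ] sides [ -0.5 -32.3  19. ] [ 0.2 34.4 19. ]
rl [569.6 243.3  70. ]
rr [565.1 158.1  70. ]
w [610.5 198.8  70. ]
y [596.7 169.5  70. ]
[567.36584323 200.71319246  70.        ] [ -1.2  -1.1 130.6]
85.36869312432401 -3.03498126575424
43.21421418043281 -2.521431713124651
42.83485011826241 -46.75630292086926
```

```bash
python3 -m inch '[[0.0015,-0.002,0.02,0,0.01],[0.0015,-0.002,0.05,0,0.01],[0.0015,-0.002,0.075,0,0.01],[0.0015,-0.002,0.082,0,0.01],[0.0015,-0.002,0.082,0,0.01],[0.0015,-0.002,0.082,0,0.01]]'
python3 - <<'E'
from h import *
shot('wrist','w9.png'); s=r.sense(); R=s['tcp_rot']; print(s['ee_pos'],s['force'],s['wrist_torque'])
im=cv2.imread('pics/w9.png').astype(int); b,g,rr=im[...,0],im[...,1],im[...,2]
def blobs(m,n):
    k,_,st,c=cv2.connectedComponentsWithStats(m.astype(np.uint8))
    print(n,[(st[i,4],c[i].round(1).tolist()) for i in range(1,k) if st[i,4]>15 and c[i][1]>60 and c[i][1]<260 and 220<c[i][0]<420])
blobs((rr>170)&(g<70),'red');blobs((rr>180)&(g>160)&(b<90),'yel');blobs((rr>170)&(g>170)&(b>170),'wh')
E
```

```text
time: 8.52
ee_pos: [571.2, 202.3, 120.9]
tcp_rot: [[0.999, -0.05, 0.003], [-0.05, -0.999, 0.001], [0.003, -0.001, -1.0]]
force: [1.8, -0.2, -2.3]
grip_width: 21.1
finger_force: 59.3
[571.52744714 202.51986395 121.54200789] [ 0.53617386 -0.82634848 -2.33996549] [ 0.00706718 -0.07481921 -0.02214741]
red [(np.int32(1514), [360.8, 221.0]), (np.int32(729), [267.8, 230.9])]
yel [(np.int32(147), [367.2, 179.2]), (np.int32(102), [405.8, 208.9]), (np.int32(88), [239.0, 211.1])]
wh [(np.int32(159), [387.9, 135.9]), (np.int32(144), [320.5, 159.5]), (np.int32(19), [390.8, 184.9]), (np.int32(37), [356.3, 190.4]), (np.int32(80), [382.6, 259.5])]
```

```bash
python3 - <<'E'
from h import *
s=r.sense(); R=s['tcp_rot']; T=s['ee_pos']
w=atz(ray('w9.png',320.5,159.5,1),70);y=atz(ray('w9.png',367.2,179.2,1),70)
print(w,y,np.linalg.norm(w-y), 42.7*2*np.sin(np.pi/8))
for yaw in(-2.9,):
    for m,a in((w,yaw),(y,yaw-45)):
        a=np.radians(a); c=m-42.7*np.array([np.cos(a),np.sin(a),0]); print(c.round(1),(R.T@(c-T)).round(1))
im=cv2.imread('pics/w9.png').astype(int)
m=(im[...,2]>90)&(im[...,1]<60)
for u in(300,310,319,328,338): print(u,np.where(m[170:,u])[0][:1]+170)
v=np.where(m[:,319])[0]; v=v[v>170][0]; z=T[2]-22.5
print('front',R.T@(atz(ray('w9.png',319,v,1),z)-T))
E
```

```text
[610.39529019 198.64199335  70.        ] [596.28643325 169.25698764  70.        ] 32.59660112759004 32.68116512397867
[567.7 200.8  70. ] [-3.9  2.  51.5]
[567.7 200.9  70. ] [-4.   1.9 51.5]
300 [185]
310 [183]
319 [181]
328 [183]
338 [185]
front [31.29813672  0.97262279 22.62729951]
```

```bash
python3 -m inch '[[-0.0015,0.001,0.003,0,0.01],[-0.0015,0.001,0.006,0,0.01],[-0.0015,0.001,0.006,0,0.01],[-0.0015,0.001,0.006,0,0.01],[-0.0015,0.001,0.006,0,0.01],[-0.0015,0.001,0.006,0,0.01]]'
python3 -m inch '[[0,0,0,0,0.01],[0,0,0,0,0.01]]'
python3 -m inch '[[0,0,0,0,0.01],[0,0,0,0,0.01]]'
```

```text
time: 9.07
ee_pos: [568.4, 200.9, 113.4]
tcp_rot: [[0.999, -0.051, 0.0], [-0.051, -0.999, 0.0], [0.0, -0.0, -1.0]]
force: [-0.1, 0.2, -1.6]
grip_width: 21.3
finger_force: 59.3
time: 9.23
ee_pos: [568.3, 200.8, 113.2]
tcp_rot: [[0.999, -0.051, 0.0], [-0.051, -0.999, 0.0], [0.0, -0.0, -1.0]]
force: [0.8, -0.0, -1.7]
grip_width: 21.3
finger_force: 59.3
time: 9.4
ee_pos: [568.3, 200.8, 113.1]
tcp_rot: [[0.999, -0.051, 0.0], [-0.051, -0.999, 0.0], [0.0, -0.0, -1.0]]
force: [1.3, -0.3, -3.2]
grip_width: 21.1
finger_force: 59.3
```

```bash
python3 -m inch '[[0.0018,-0.0007,0,0,0.01],[0.0018,-0.0007,0,0,0.01],[0.0018,-0.0007,0,0,0.01],[0.0018,-0.0007,0.003,0,0.01],[0.0018,-0.0007,0.005,0,0.01],[0.0018,-0.0007,0.007,0,0.01],[0.0018,-0.0007,0.007,0,0.01],[0.0018,-0.0007,0.007,0,0.01]]'
python3 -c "
from h import *
s=r.sense();print(s['ee_pos'],s['force'],s['wrist_torque'])"
```

```text
time: 10.07
ee_pos: [570.0, 201.4, 105.8]
tcp_rot: [[0.999, -0.051, -0.0], [-0.051, -0.999, -0.0], [-0.0, 0.0, -1.0]]
force: [0.1, 0.1, -2.5]
grip_width: 21.1
finger_force: 59.3
[569.97294452 201.35229679 105.80400067] [ 0.12407643  0.09067314 -2.53532427] [ 0.03983551  0.00044538 -0.03729248]
```

```bash
python3 -m inch '[[0,0,0.002,0,0.01],[0,0,0.004,0,0.01],[0,0,0.006,0,0.01],[0,0,0.008,0,0.01],[0,0,0.009,0,0.01],[0,0,0.009,0,0.01]]'
python3 -m inch '[[0,0,0.002,0,0.01],[0,0,0.003,0,0.01],[0,0,0.003,0,0.01],[0,0,0.003,0,0.01]]'
```

```text
time: 10.57
ee_pos: [569.9, 201.3, 96.7]
tcp_rot: [[0.999, -0.051, -0.001], [-0.051, -0.999, -0.0], [-0.001, 0.0, -1.0]]
force: [1.0, -0.2, -3.0]
grip_width: 20.8
finger_force: 59.3
time: 10.9
ee_pos: [570.1, 201.4, 94.0]
tcp_rot: [[0.999, -0.051, -0.0], [-0.051, -0.999, -0.0], [-0.0, 0.0, -1.0]]
force: [-0.4, -1.2, -2.6]
grip_width: 21.3
finger_force: 59.3
```

Going in freely; press on to contact.

```bash
python3 -m inch '[[0,0,0.001,0,0.01],[0,0,0.002,0,0.01],[0,0,0.002,0,0.01],[0,0,0.002,0,0.01]]'
python3 -m inch '[[0,0,0.001,0,0.01],[0,0,0.0015,0,0.01],[0,0,0.0015,0,0.01],[0,0,0.0015,0,0.01]]'
```

```text
time: 11.23
ee_pos: [570.3, 201.5, 93.0]
tcp_rot: [[0.999, -0.051, 0.001], [-0.051, -0.999, 0.0], [0.001, -0.0, -1.0]]
force: [-2.9, -1.0, 3.7]
grip_width: 21.2
finger_force: 60.2
time: 11.57
ee_pos: [570.3, 201.5, 92.9]
tcp_rot: [[0.999, -0.05, 0.001], [-0.05, -0.999, 0.0], [0.001, -0.0, -1.0]]
force: [-5.6, -0.4, 10.7]
grip_width: 20.7
finger_force: 61.4
```

```bash
python3 -m inch '[[-0.0003,0.0001,0,0.6,0.01],[-0.0005,0.0003,0,1.4,0.01],[-0.0006,0.0004,0,2.2,0.01],[-0.0006,0.0006,0,3.0,0.01],[-0.0006,0.0007,0,3.8,0.01],[-0.0006,0.0007,0,4.0,0.01],[-0.0006,0.0007,0,4.0,0.01]]'
python3 -c "
from h import *
s=r.sense();R=s['tcp_rot'];print(s['wrist_torque'],np.degrees(np.arctan2(R[1,0],R[0,0])))"
```

```text
time: 12.15
ee_pos: [571.0, 200.9, 92.9]
tcp_rot: [[0.921, -0.389, 0.004], [-0.389, -0.921, 0.0], [0.003, -0.002, -1.0]]
force: [-1.9, -1.2, 7.9]
grip_width: 21.0
finger_force: 61.0
[-0.6404618   0.39434951 -0.00566554] -22.873838809260405
```

```bash
python3 -m inch '[[0,0.0001,0,0.8,0.01],[-0.0001,0.0003,0,1.6,0.01],[-0.0001,0.0004,0,2.4,0.01],[-0.0001,0.0006,0,3.2,0.01],[-0.0002,0.0007,0,4.0,0.01],[-0.0002,0.0008,0,4.7,0.01],[-0.0002,0.0008,0,5.0,0.01],[-0.0002,0.0008,0,5.0,0.01],[-0.0002,0.0008,0,5.0,0.01]]'
python3 - <<'E'
from h import *
shot('wrist','w10.png')
s=r.sense();R=s['tcp_rot'];print(s['ee_pos'],s['force'],s['wrist_torque'],np.degrees(np.arctan2(R[1,0],R[0,0])),s['joint_vel'])
a=cv2.imread('pics/w10.png')[100:400,120:520]
cv2.imwrite('pics/c10.png',cv2.resize(a,(800,600),interpolation=cv2.INTER_CUBIC))
E
```

```text
time: 12.9
ee_pos: [570.1, 199.6, 92.9]
tcp_rot: [[0.671, -0.742, 0.003], [-0.742, -0.671, -0.001], [0.002, -0.002, -1.0]]
force: [-1.9, -3.4, 8.9]
grip_width: 21.2
finger_force: 61.1
[570.12913129 199.64942335  92.93312767] [-2.22342031 -3.10679374  8.49814721] [-1.00602595  0.56282742  0.03507335] -47.86984229145879 [-0.05131307 -0.04543489  0.09022679 -0.04108935 -0.07586284 -0.0174779 ]
```

View pics/c10.png

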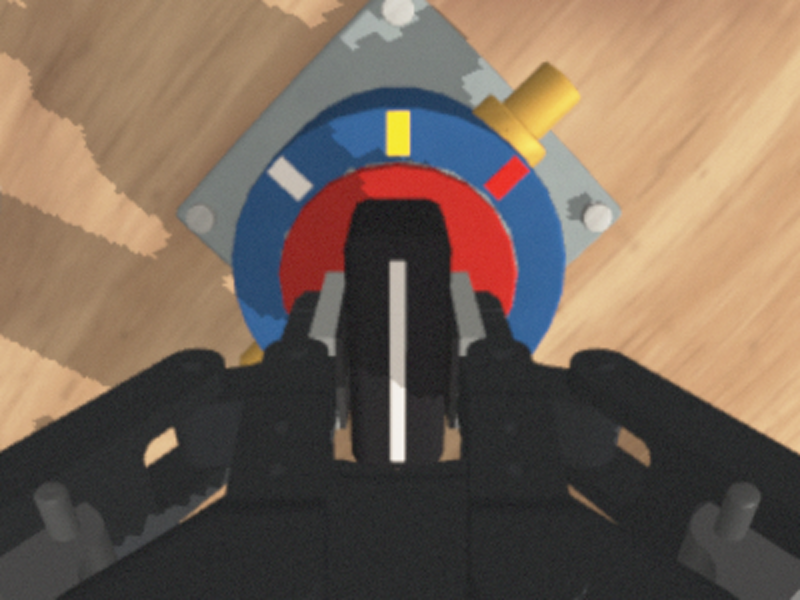

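```bash
python3 -m inch '[[0,0,0,0,0.01],[0,0,0,0,0.01],[0,0,0,0,0.01],[0,0,0,0,0.01],[0,0,0,0,0.01],[0,0,0,0,0.01]]'
python3 - <<'E'
from h import *
B=lambda x,y:ray('w10.png',120+x/2-.25,100+y/2-.25,1)
print(np.linalg.norm(atz(B(398,133),70)-atz(B(398,165),76)), np.linalg.norm(atz(B(398,133),70)-atz(B(398,165),70)))
s=r.sense();R=s['tcp_rot'];print(s['ee_pos'],s['force'],np.degrees(np.arctan2(R[1,0],R[0,0])))
y=atz(B(398,133),70); print(R.T@(y-s['ee_pos']), R.T@(np.array([567.7,200.8,70])-s['ee_pos']))
E
```

```text
time: 13.45
ee_pos: [570.1, 199.7, 92.9]
tcp_rot: [[0.671, -0.742, 0.003], [-0.742, -0.671, -0.0], [0.002, -0.002, -1.0]]
force: [-1.9, -2.9, 8.8]
grip_width: 21.0
finger_force: 61.1
9.643838951783797 8.872515840964862
[570.11540438 199.65087667  92.92572709] [-1.88481233 -2.85301853  8.81032814] -47.870369282631756
[40.00063776  0.98692119 23.01236635] [-2.52307847  1.06016812 22.91841496]
```

```bash
python3 -c "
from workcell import r
print(r.close_job())"
```

```text
the job is handed in; nothing more can be done
None
```

The cap is fully home in the pot and turned to the yellow vent marks, and the gripper still holds it with about 60 N; I handed the job in at about 13.5 s, but no verdict was returned.

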